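# Close the dressing jars with the lids from the stack

## Robot

A 6-joint arm with a two-finger parallel gripper is mounted at the origin on the work surface. World frame = base frame: x ahead of the robot, y to its left, z up, the work surface at z = 0. Lengths are in m, angles in rad, forces in N, time in s.
With the tool pointing down it reaches from about 0.275 to 0.75 m from the base axis. Payload 10.2 kg.
Tool frame: the origin (TCP) lies midway between the tips of the shut fingers; the grasp point (between the pads) lies 19 mm behind it; z points along the fingers, y is the line along which they close (so a half turn about z gives the same grasp; the last joint's range is limited). The gripper opens to 88 mm and grips with 3 to 60 N. Pads are 18 mm wide; open, the fingers measure 123 mm over their backs; the gripper's body (75 mm by 187 mm) begins 45 mm behind the grasp point.
Start: joints at [-0.223, 0.313, 1.498, -0, 1.331, -0.223], TCP at [0.525, -0, 0.21] pointing down, gripper open.
Joint ranges: [-2.94, 2.94], [-0.97, 2.17], [0.19, 2.56], [-1.23, 4.37], [0.02, 3.11], [-2.88, 2.88]. Speed limits (rad/s): [2.39, 2.39, 3.01, 3.14, 3.14, 3.14].

## Interface

Orientations are given as a 3x3 rotation matrix whose columns are the frame's x, y, z axes.
In Python, from bench import status, eyes, job gives the robot as it stands. The module is installed in compiled form; this text tells all that it offers.
- The arm moves only by the tool drive_tool, never from a script. Its argument "increments" is one flat list of numbers, 5 for each row, row after row: the closure in counts, from 0 (fully open) to 255 (shut), then the shift along the world's x, y, z as a fraction of full scale, then the turn about the world's z as a fraction of full scale. A call has exactly 10 rows; each row shifts and turns the commanded pose from where the row before left it; what a row does not reach is not made up. Full scale, the value 1, is 500 mm for a shift and pi/2 rad for a turn. A row lasts 1/10 s, in which the tool goes at most 50 mm and 8.59 degrees, less where a joint would pass 70% of its speed; a pose out of reach is approached as far as the arm can. A call with a number of a shift or a turn outside -1 to 1 is refused whole. A call with a gripper value outside its range is refused whole. The fingers move at their own pace and stop on an object; "squeeze" is the grip in N (left out, the last holds). Time passes only in rows, so rows that do not move let the fingers close, or fill a call up. It gives the time, the measured TCP pose, the force, the opening and the grip force at its end, in the units of the state.
- status.read_state(): the state, without advancing time (a new reading comes with each control period).
- eyes.capture(name): name is "scene" or "side" or "wrist"; returns (picture, depth): 480x640x3 uint8, blue, green, red; 480x640 float32, m along the optical axis (not along the pixel's ray), 0 where there is no reading.
- eyes.camera_params(name): a dict with "fx", "fy", "cx", "cy" (pixels), "view" (4x4, takes a point from world to camera coordinates). Camera axes: x right, y down, z forward; pixel columns grow to the right and rows downward; lengths in m; the calibration is good to about 2 mm. A picture is of the moment at which its call begins: read the wrist's pose just before it. camera_params takes no time and is no camera call; for the wrist camera it gives the pose at the moment of the call.
- job.hand_in(): hands the job in; it is judged then, once.
The state is a dict: "time_s": time; "joint_positions": joint angles; "joint_vel": joint speeds; "joint_efforts": joint torques, N m; "tcp_pos": TCP position; "eef_rot": TCP orientation; "force": force on the tool from outside, world axes, zero at the start; "ft_torque": the same for the moment, N m; "gripper_width": finger opening in m; "gripper_force": force on a finger pad.
Only numpy, scipy, OpenCV 4.12 (cv2) and the standard library are available. Lean on these libraries where they do the work, as an engineer would, in place of code of your own. Each camera call takes 0.05 s, during which the arm holds its last target. There are 200 camera calls.

## Task

Take the stack of knobbed steel lids apart and close the four dressing jars, each with the lid of its own size, so that every lid sits level and fully down on its jar. Keep the lids upright and set them down without dropping them, leave the jars standing where they are, and do not disturb the bottle and the swab carton.

Things in the scene. Friction and masses are not known exactly. Their poses are not given: they have to be found in the camera images.
- lid_1_knob (a point): Largest steel lid, at the bottom of the stack, fits jar_1: an upside-down shallow cap, 112 mm wide at the open lower edge (inside 108), 102 at the flat top (inside 98), 22 high, 19.5 deep inside; on the top a round upright knob, 20 mm across, 18 high (26 x 2 mm foot). About 120 g. Point: the knob's centre, 31 mm above the lower edge, 9 above the flat top; z up.
- lid_2_knob (a point): Second largest steel lid, second from the bottom of the stack, fits jar_2: an upside-down shallow cap, 94 mm wide at the open lower edge (inside 90), 84 at the flat top (inside 80), 22 high, 19.5 deep inside; on the top a round upright knob, 20 mm across, 18 high (26 x 2 mm foot). About 90 g. Point: the knob's centre, 31 mm above the lower edge, 9 above the flat top; z up.
- lid_3_knob (a point): Second smallest steel lid, third from the bottom of the stack, fits jar_3: an upside-down shallow cap, 76 mm wide at the open lower edge (inside 72), 66 at the flat top (inside 62), 22 high, 19.5 deep inside; on the top a round upright knob, 20 mm across, 18 high (26 x 2 mm foot). About 60 g. Point: the knob's centre, 31 mm above the lower edge, 9 above the flat top; z up.
- lid_4_knob (a point): Smallest steel lid, on top of the stack, fits jar_4: an upside-down shallow cap, 58 mm wide at the open lower edge (inside 54), 48 at the flat top (inside 44), 22 high, 19.5 deep inside; on the top a round upright knob, 20 mm across, 18 high (26 x 2 mm foot). About 40 g. Point: the knob's centre, 31 mm above the lower edge, 9 above the flat top; z up.
- jar_1_mouth (a point): Largest jar: open, empty, straight round steel jar, 92 mm across, 80 high, wall 2, about 300 g, standing loose. With lid_1 fully down the underside of the lid's top rests on the rim, 3 to 8 mm of play all round, the knob's centre 11.5 mm above the rim. Point: centre of the mouth, level with the rim, 80 mm above the work surface; z up.
- jar_2_mouth (a point): Second largest jar: open, empty, straight round steel jar, 74 mm across, 68 high, wall 2, about 220 g, standing loose. With lid_2 fully down the underside of the lid's top rests on the rim, 3 to 8 mm of play all round, the knob's centre 11.5 mm above the rim. Point: centre of the mouth, level with the rim, 68 mm above the work surface; z up.
- jar_3_mouth (a point): Second smallest jar: open, empty, straight round steel jar, 56 mm across, 56 high, wall 2, about 160 g, standing loose. With lid_3 fully down the underside of the lid's top rests on the rim, 3 to 8 mm of play all round, the knob's centre 11.5 mm above the rim. Point: centre of the mouth, level with the rim, 56 mm above the work surface; z up.
- jar_4_mouth (a point): Smallest jar: open, empty, straight round steel jar, 38 mm across, 46 high, wall 2, about 100 g, standing loose. With lid_4 fully down the underside of the lid's top rests on the rim, 3 to 8 mm of play all round, the knob's centre 11.5 mm above the rim. Point: centre of the mouth, level with the rim, 46 mm above the work surface; z up.
- saline_center (a point): Bystander: white plastic bottle with a green cap, 62 mm in diameter, 145 mm high, standing loose beyond the jars. This point is its centre, half-way up.
- swabs_center (a point): Bystander: plain cardboard carton of swabs, 75 x 120 x 50 mm high, lying loose to the left of the jars. This point is its centre, half-way up.
Things that resemble listed ones, but are neither listed nor needed, are in the scene too. Leave any red look-alike of the part that bears lid_2_knob alone.

How it is judged:
By the outcome, as a careful person would: the job done as asked, in the order asked, and still so for the second after the job is handed in, with the robot touching nothing.
It also fails if it takes over 109 s, if anything falls off the work surface, if the arm or the gripper's body presses on something with over 40 N, if the wrist force passes 120 N, or if a joint passes its speed limit or range.

## Working session

There is one attempt and no reset: what is moved stays moved. The work goes in short steps, Python scripts to look and compute and a tool call to move; the robot and the scene stay as the last step left them, time stands still between calls to the robot, and variables do not carry over. Pictures are saved under pics/ and viewed, at most 14 in all, crops included, and the job is handed in when it is done.

Besides the shell and the picture viewer there is one more tool, called after "Emit:" as name(argument=value, ...) on one line, values as JSON. drive_tool: Moves the arm, as the interface text tells. Shift numbers are shares of 500 mm and turn numbers shares of pi/2 rad, none past 1 either way. Its arguments: {"type":"object","properties":{"increments":{"type":"array"},"squeeze":{"type":"number"}},"required":["increments"]}

```bash
mkdir -p pics; cat > h.py <<'E'
import numpy as np, cv2
from bench import status, eyes, job
def w(name,u,v,depth=None,z=None,P=None):
    P=P or eyes.camera_params(name); V=np.array(P["view"]); R=V[:3,:3]; t=V[:3,3]
    r=R.T@np.array([(u-P["cx"])/P["fx"],(v-P["cy"])/P["fy"],1.]); c=-R.T@t
    s=depth if depth is not None else (z-c[2])/r[2]
    return c+s*r
E
python3 - <<'E'
from h import *
for n in ("scene","side","wrist"):
    p,d=eyes.capture(n); cv2.imwrite(f"pics/{n}0.png",p); np.save(f"{n}0.npy",d)
    P=eyes.camera_params(n);V=np.array(P["view"]);print(n,-V[:3,:3].T@V[:3,3],V[2,:3],P["fx"])
E
```

```text
scene [1.19882046 0.47019925 0.91225547] [-0.5701074  -0.37279627 -0.73212054] 472.2915210998215
side [ 0.23406809 -1.08766405  0.78435588] [ 0.2444495   0.83125331 -0.49926183] 608.7529943671271
wrist [0.52556181 0.07735274 0.38524988] [-1.94580236e-04 -2.99897387e-01 -9.53971446e-01] 417.1968402838127
```

View pics/scene0.png

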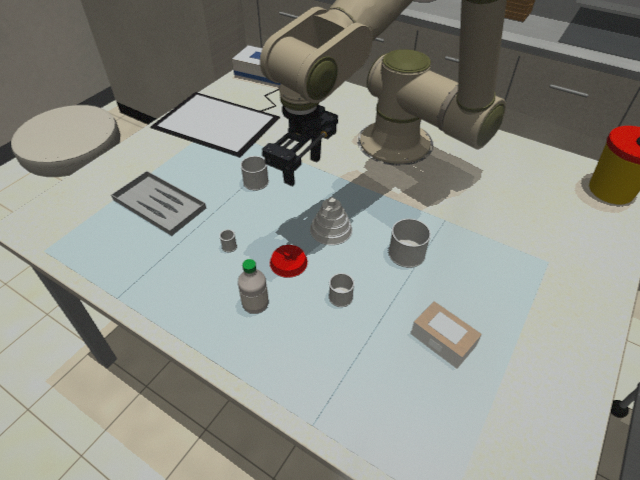

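View pics/side0.png

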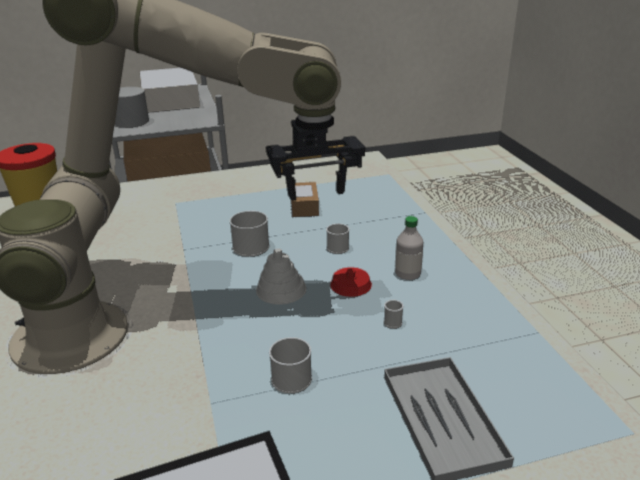

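The stack is at scene (332,220). The red lid at (289,261) is the look-alike. The jars are at (409,243), (255,173), (341,290) and (228,241), which by size are 1, 2, 3 and 4. The bottle is at (253,290) and the carton at (446,332).

```bash
cat >> h.py <<'E'
def cloud(name,d,P=None):
    P=P or eyes.camera_params(name); V=np.array(P["view"]); v,u=np.nonzero(d>0); s=d[v,u]
    c=np.stack([(u-P["cx"])/P["fx"]*s,(v-P["cy"])/P["fy"]*s,s],1)
    return (c-V[:3,3])@V[:3,:3]
def rim(X,c0,r,z,lo=.008,hi=.006):
    "centre of circle of known radius through points near height z"
    from scipy.optimize import least_squares
    m=(abs(X[:,0]-c0[0])<r+.03)&(abs(X[:,1]-c0[1])<r+.03)&(X[:,2]>z-lo)&(X[:,2]<z+hi)
    Q=X[m]
    f=least_squares(lambda p:np.hypot(Q[:,0]-p[0],Q[:,1]-p[1])-r,c0,loss="soft_l1",f_scale=.002)
    return f.x.round(4),len(Q),np.median(abs(f.fun)).round(4),np.percentile(Q[:,2],98).round(4)
E
python3 - <<'E'
from h import *
px={"j1":(409,228,.08,.046),"j2":(255,163,.068,.037),"j3":(341,282,.056,.028),"j4":(228,236,.046,.019)}
C={n:cloud(n,np.load(n+"0.npy")) for n in("scene","side")}
for k,(u,v,z,r) in px.items():
    c0=w("scene",u,v,z=z)[:2]; print(k,c0.round(3))
    for n in C: print("  ",n,*rim(C[n],c0,r-.001,z))
c0=w("scene",332,200,z=.1)[:2];print("stack",c0)
for n in C:
    X=C[n]
    for i,(R,z) in enumerate([(.0535,.011),(.0445,.033),(.0355,.055),(.0265,.077),(.010,.097)]):
        print("  ",n,z,*rim(X,c0,R,z,.006,.006))
    m=np.hypot(*(X[:,:2]-c0).T)<.08; print(X[m,2].max())
for nm,u,v,z in(("red",289,258,.03),("saline",253,290,.07),("swab",446,325,.05)):print(nm,w("scene",u,v,z=z).round(3))
p=cv2.imread("pics/scene0.png")[150:280,220:390]; q=cv2.imread("pics/side0.png")[220:320,220:390]
a=cv2.resize(p,None,fx=4,fy=4,interpolation=2)[:, :400]; b=cv2.resize(q,None,fx=4,fy=4,interpolation=2)
cv2.imwrite("pics/crop0.png",cv2.resize(p,None,fx=4.5,fy=4.5,interpolation=2))
E
```

```text
j1 [0.407 0.227]
   scene [0.417 0.235] 230 0.0009 0.0825
   side [0.4142 0.2357] 280 0.0015 0.0828
j2 [ 0.397 -0.256]
   scene [ 0.4029 -0.2587] 143 0.0013 0.0713
   side [ 0.4003 -0.2586] 395 0.0009 0.0709
j3 [0.622 0.162]
   scene [0.6236 0.1633] 152 0.0008 0.0577
   side [0.6207 0.1638] 166 0.0015 0.0586
j4 [ 0.643 -0.153]
   scene [ 0.6428 -0.1593] 91 0.001 0.0487
   side [ 0.6395 -0.1592] 157 0.001 0.0487
stack [0.44064451 0.02682817]
   scene 0.011 [0.4469 0.0279] 184 0.0013 0.0167
   scene 0.033 [0.4445 0.027 ] 149 0.001 0.0387
   scene 0.055 [0.4437 0.0275] 121 0.0011 0.0607
   scene 0.077 [0.4433 0.0248] 98 0.0011 0.0827
   scene 0.097 [0.4437 0.0256] 36 0.0009 0.1026
0.5739475297571152
   side 0.011 [0.4458 0.0306] 300 0.0018 0.0167
   side 0.033 [0.4432 0.0301] 232 0.0014 0.0388
   side 0.055 [0.4428 0.0299] 186 0.0015 0.0607
   side 0.077 [0.4424 0.0279] 143 0.0013 0.0826
   side 0.097 [0.4425 0.0271] 46 0.0013 0.1022
0.5921976550560053
red [0.609 0.009 0.03 ]
saline [0.754 0.016 0.07 ]
swab [0.596 0.405 0.05 ]
```

View pics/crop0.png

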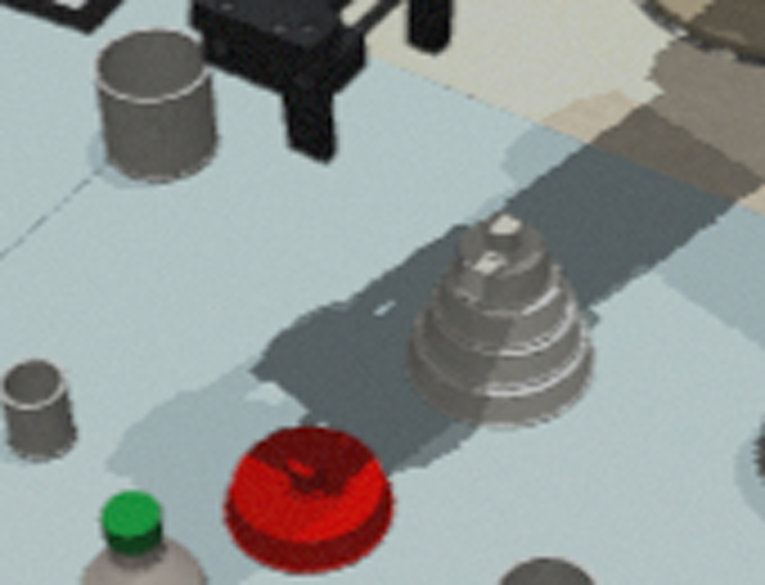

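View pics/wrist0.png

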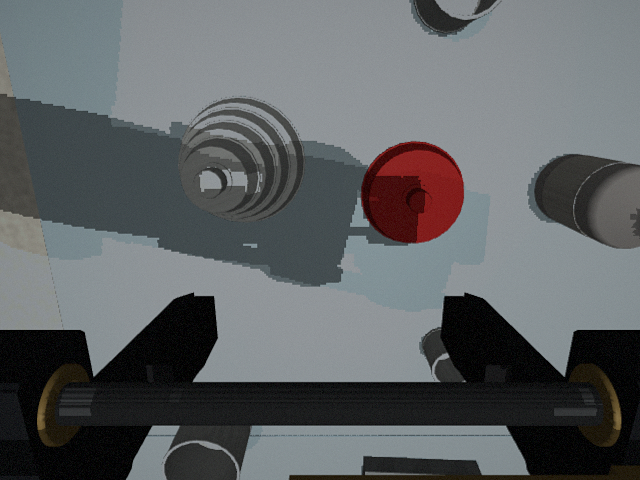

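The crop confirms the stack of four grey nested lids with its top knob at about scene (332,200). The red lid lies apart and stays alone. In the wrist view the closing line runs along world x. I'll go above the stack first.

Emit:
drive_tool(increments=[0, -0.041, 0.013, -0.03, 0, 0, -0.041, 0.013, -0.03, 0, 0, -0.041, 0.013, -0.03, 0, 0, -0.041, 0.014, -0.03, 0, 0, 0, 0, -0.02, 0, 0, 0, 0, -0.02, 0, 0, 0, 0, 0, 0, 0, 0, 0, 0, 0, 0, 0, 0, 0, 0, 0, 0, 0, 0, 0], squeeze=25)

```text
time_s: 1.15
tcp_pos: [0.4435, 0.0263, 0.1302]
eef_rot: [[0.0, 1.0, 0.001], [1.0, -0.0, -0.0], [-0.0, 0.001, -1.0]]
force: [0.1, 0.1, -0.7]
gripper_width: 0.0881
gripper_force: 0.0
```

```bash
python3 - <<'E'
from h import *
s=status.read_state();print(s["tcp_pos"],s["eef_rot"],s["gripper_width"])
P=eyes.camera_params("wrist");p,d=eyes.capture("wrist");cv2.imwrite("pics/w1.png",p)
X=cloud("wrist",d,P)
for c0,R,z in(((.443,.027),.010,.099),((.443,.027),.0265,.075),((.443,.027),.0355,.053),((.445,.027),.0445,.031),((.446,.027),.0535,.011)):
    try: print(z,*rim(X,c0,R,z,.006,.008))
    except Exception as e: print(z,e)
m=np.hypot(X[:,0]-.443,X[:,1]-.027)<.007
print(np.median(X[m,2]),X[m].mean(0)); m=(abs(np.hypot(X[:,0]-.443,X[:,1]-.027)-.018)<.004)&(X[:,2]<.1);print(np.median(X[m,2]))
E
```

```text
[0.4434553  0.02633428 0.1302463 ] [[ 1.46102864e-04  9.99999741e-01  7.04696956e-04]
 [ 9.99999980e-01 -1.46007713e-04 -1.35073150e-04]
 [-1.34970224e-04  7.04716676e-04 -9.99999743e-01]] 0.08807598391202795
0.099 [0.4434 0.0277] 1199 0.0023 0.1069
0.075 [0.4432 0.0287] 1425 0.001 0.0825
0.053 [0.4441 0.0307] 1476 0.001 0.0607
0.031 [0.4444 0.0312] 1472 0.0011 0.0386
0.011 [0.4469 0.0307] 1023 0.0008 0.0187
0.1062603754869883 [0.44297368 0.02710871 0.10626812]
0.08829515839462086
```

View pics/w1.png

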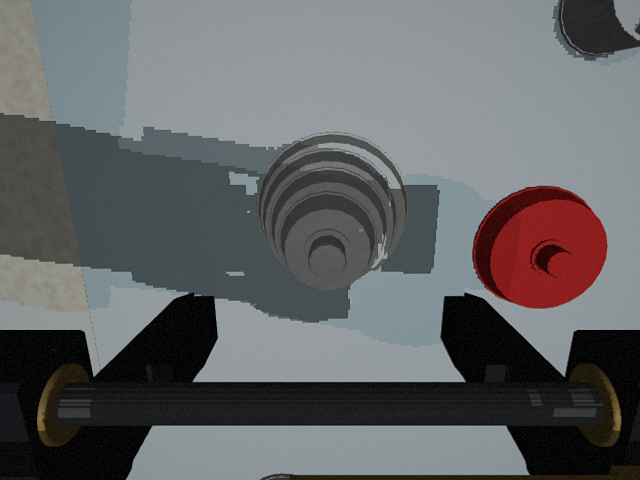

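The knob at pixel (327,258) is centred between the fingers. Descend and close.

Emit:
drive_tool(increments=[0, 0, 0.002, -0.03, 0, 0, 0, 0, -0.03, 0, 0, 0, 0, -0.017, 0, 0, 0, 0, 0, 0, 255, 0, 0, 0, 0, 255, 0, 0, 0, 0, 255, 0, 0, 0, 0, 255, 0, 0, 0, 0, 255, 0, 0, 0, 0, 255, 0, 0, 0, 0])

```text
time_s: 2.2
tcp_pos: [0.443, 0.0275, 0.0915]
eef_rot: [[-0.0, 1.0, 0.0], [1.0, 0.0, 0.0], [0.0, 0.0, -1.0]]
force: [0.3, 0.7, -0.2]
gripper_width: 0.0422
gripper_force: 0.0
```

Emit:
drive_tool(increments=[255, 0, 0, 0, 0, 255, 0, 0, 0, 0, 255, 0, 0, 0, 0, 255, 0, 0, 0, 0, 255, 0, 0, 0, 0, 255, 0, 0, 0.01, 0, 255, 0, 0, 0.02, 0, 255, 0, 0, 0.04, 0, 255, 0, 0, 0.04, 0, 255, 0, 0, 0.02, 0])

```text
time_s: 3.2
tcp_pos: [0.4437, 0.0274, 0.1586]
eef_rot: [[-0.0, 1.0, 0.003], [1.0, 0.0, -0.001], [-0.001, 0.003, -1.0]]
force: [-0.3, 0.5, -0.2]
gripper_width: 0.0005
gripper_force: 0.0
```

Missed: the fingers shut to 0. I'll look.

```bash
python3 - <<'E'
from h import *
P=eyes.camera_params("wrist");p,d=eyes.capture("wrist")
q,e=eyes.capture("side")
cv2.imwrite("pics/m1.png",np.hstack([cv2.resize(p,(400,300)),cv2.resize(q[150:330,180:420],(400,300),interpolation=2)]))
X=cloud("wrist",d,P)
for c0,R,z in(((.443,.027),.010,.099),((.443,.027),.0265,.075),((.443,.027),.0355,.053),((.445,.027),.0445,.031)):
    try: print(z,*rim(X,c0,R,z,.006,.008))
    except Exception as ex: print(z,ex)
E
```

```text
0.099 [0.4433 0.0279] 934 0.0023 0.1069
0.075 [0.4433 0.0286] 1169 0.001 0.0827
0.053 [0.4441 0.0306] 1234 0.001 0.0606
0.031 [0.4444 0.0311] 1251 0.0011 0.0386
```

View pics/m1.png

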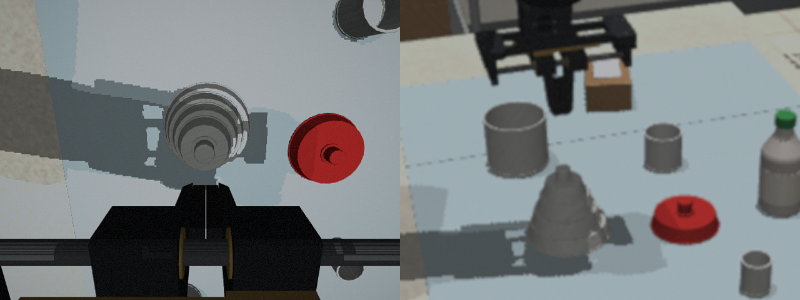

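The stack is untouched: wrist (205,150) in the left half. I'll check where the shut finger tips really are relative to the reported TCP.

```bash
python3 - <<'E'
from h import *
s=status.read_state();t=np.array(s["tcp_pos"]);print(t,s["gripper_width"])
for n in("side","scene","wrist"):
    P=eyes.camera_params(n);p,d=eyes.capture(n);X=cloud(n,d,P)-t
    m=(abs(X[:,0])<.04)&(abs(X[:,1])<.04)&(X[:,2]>-.02)&(X[:,2]<.05);Q=X[m]
    for a in np.arange(-.02,.05,.005):
        k=(Q[:,2]>=a)&(Q[:,2]<a+.005)
        if k.sum()>2: print(n,a.round(3),k.sum(),np.percentile(Q[k],2,axis=0).round(4)[:2],np.percentile(Q[k],98,axis=0).round(4)[:2])
E
```

```text
[0.44367345 0.02738381 0.15776852] 0.00039507663455349803
side 0.025 5 [-0.0089 -0.0114] [ 0.0036 -0.006 ]
side 0.03 21 [-0.014  -0.0134] [ 0.0098 -0.0046]
side 0.035 27 [-0.0147 -0.0151] [0.0115 0.0036]
side 0.04 35 [-0.015  -0.0152] [ 0.0118 -0.0032]
side 0.045 33 [-0.0155 -0.0157] [0.0128 0.0053]
scene 0.03 18 [-0.0123 -0.005 ] [0.0151 0.0081]
scene 0.035 15 [-0.0104 -0.0063] [0.0159 0.0077]
scene 0.04 18 [-0.0124 -0.0053] [0.0161 0.0085]
scene 0.045 20 [-0.0139 -0.0054] [0.0171 0.0086]
wrist 0.025 137 [-0.0096  0.0068] [0.0086 0.0104]
wrist 0.03 379 [-0.0129  0.0083] [0.0125 0.0106]
wrist 0.035 486 [-0.0138  0.0083] [0.0133 0.0109]
wrist 0.04 532 [-0.0141  0.0083] [0.0137 0.0108]
wrist 0.045 729 [-0.0145 -0.0007] [0.0141 0.0108]
```

All three cameras show the tips about 27 mm behind the reported TCP, so the fingers closed above the knob. I'll reopen to about 50 mm, go lower and re-measure the tips.

Emit:
drive_tool(increments=[110, 0, 0, -0.03, 0, 110, 0, 0, -0.03, 0, 110, 0, 0, -0.03, 0, 110, 0, 0, -0.03, 0, 110, 0, 0, -0.016, 0, 110, 0, 0, 0, 0, 110, 0, 0, 0, 0, 110, 0, 0, 0, 0, 110, 0, 0, 0, 0, 110, 0, 0, 0, 0])

```text
time_s: 4.45
tcp_pos: [0.4432, 0.0275, 0.0888]
eef_rot: [[-0.0, 1.0, 0.001], [1.0, 0.0, -0.0], [-0.0, 0.001, -1.0]]
force: [-0.6, -0.6, -0.3]
gripper_width: 0.0503
gripper_force: 0.0
```

```bash
python3 - <<'E'
from h import *
s=status.read_state();t=np.array(s["tcp_pos"]);print(t,s["gripper_width"])
for n in("side","scene","wrist"):
    P=eyes.camera_params(n);p,d=eyes.capture(n);cv2.imwrite(f"pics/t_{n}.png",p);X=cloud(n,d,P)-t
    m=(abs(abs(X[:,0])-.034)<.012)&(abs(X[:,1])<.03)&(X[:,2]>.0)&(X[:,2]<.05);Q=X[m]
    for sg in(-1,1):
        q=Q[Q[:,0]*sg>0]; print(n,sg,len(q), np.sort(q[:,2])[:8:2].round(4),np.percentile(q,3,axis=0).round(4),np.percentile(q,97,axis=0).round(4))
p=cv2.imread("pics/t_side.png")[170:320,200:400];cv2.imwrite("pics/m2.png",cv2.resize(p,(800,600),interpolation=2))
E
```

```text
[0.44318765 0.02745015 0.08875043] 0.050324278114815726
side -1 62 [0.0005 0.0014 0.0297 0.031 ] [-0.0404 -0.0149  0.0013] [-0.0245  0.0017  0.0492]
side 1 68 [0.0264 0.0297 0.0307 0.0309] [ 0.0242 -0.0159  0.0297] [0.0379 0.002  0.0493]
scene -1 37 [0.0285 0.0296 0.0305 0.0315] [-0.0361 -0.0046  0.029 ] [-0.0225  0.008   0.0493]
scene 1 42 [0.0003 0.0008 0.0321 0.0335] [ 0.0246 -0.0121  0.0007] [0.0416 0.0079 0.0479]
wrist -1 1527 [0.     0.0001 0.0002 0.0004] [-0.0377 -0.0077  0.03  ] [-0.0244  0.0105  0.0497]
wrist 1 1535 [0.     0.     0.0001 0.0001] [ 0.0254 -0.0076  0.0295] [0.0387 0.0106 0.0496]
```

View pics/m2.png

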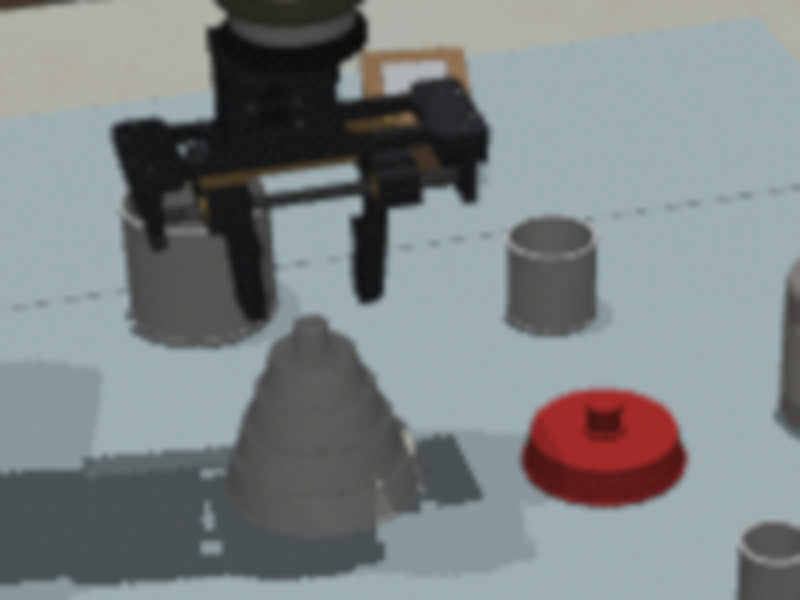

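The tips at crop pixels (255,315) and (370,300) are still above the knob top, so I'll go 25 mm lower and close.

Emit:
drive_tool(increments=[110, 0, 0, -0.02, 0, 110, 0, 0, -0.02, 0, 110, 0, 0, -0.008, 0, 110, 0, 0, 0, 0, 255, 0, 0, 0, 0, 255, 0, 0, 0, 0, 255, 0, 0, 0, 0, 255, 0, 0, 0, 0, 255, 0, 0, 0, 0, 255, 0, 0, 0, 0])

```text
time_s: 5.6
tcp_pos: [0.4431, 0.0275, 0.0645]
eef_rot: [[-0.0, 1.0, 0.0], [1.0, 0.0, -0.0], [-0.0, 0.0, -1.0]]
force: [1.1, 0.3, -0.2]
gripper_width: 0.0189
gripper_force: 25.0
```

Emit:
drive_tool(increments=[255, 0, 0, 0.01, 0, 255, 0, 0, 0.03, 0, 255, 0, 0, 0.05, 0, 255, 0, 0, 0.05, 0, 255, 0, 0, 0.02, 0, 255, 0.02, -0.02, 0, 0, 255, 0.05, -0.047, 0, 0, 255, 0.06, -0.057, 0, 0, 255, 0.06, -0.057, 0, 0, 255, 0.06, -0.057, 0, 0])

```text
time_s: 6.6
tcp_pos: [0.5689, -0.0935, 0.1426]
eef_rot: [[0.0, 1.0, -0.002], [1.0, -0.0, 0.001], [0.001, -0.002, -1.0]]
force: [-0.2, -0.1, 0.5]
gripper_width: 0.0191
gripper_force: 25.0
```

Emit:
drive_tool(increments=[255, 0.06, -0.057, 0, 0, 255, 0.05, -0.047, 0, 0, 255, 0.026, -0.022, 0, 0, 255, 0.01, -0.01, 0, 0, 255, 0, 0, 0, 0, 255, 0, 0, -0.03, 0, 255, 0, 0, -0.03, 0, 255, 0, 0, 0, 0, 255, 0, 0, 0, 0, 255, 0, 0, 0, 0])

```text
time_s: 7.6
tcp_pos: [0.6412, -0.1594, 0.1155]
eef_rot: [[-0.0, 1.0, 0.001], [1.0, 0.0, -0.001], [-0.001, 0.001, -1.0]]
force: [-0.4, -0.4, -0.3]
gripper_width: 0.019
gripper_force: 25.0
```

```bash
cat >> h.py <<'E'
def look(stack,lid,jar,R,rj,zj,tag,hl):
    "knob/lid pose near held height hl(lid lower edge z), jar rim fit"
    s=status.read_state();t=np.array(s["tcp_pos"]);print(t.round(4),s["gripper_width"],s["force"])
    ims=[]
    for n in("side","scene","wrist"):
        P=eyes.camera_params(n);p,d=eyes.capture(n);X=cloud(n,d,P);cv2.imwrite(f"pics/{tag}_{n}.png",p)
        for nm,a in(("lid",(t[:2],R-.0015,hl+.007,.006,.006)),("jar",(jar,rj-.001,zj,.008,.006))):
            try: print(n,nm,*rim(X,*a))
            except Exception as e: print(n,nm,"-")
        V=np.array(P["view"]); c=V[:3,:3]@np.array([*t[:2],zj])+V[:3,3]
        u,v=int(P["fx"]*c[0]/c[2]+P["cx"]),int(P["fy"]*c[1]/c[2]+P["cy"])
        if n!="wrist":
            u=min(max(u,60),580);v=min(max(v,80),400); ims.append(cv2.resize(p[v-80:v+80,u-60:u+60],(390,520),interpolation=2))
    cv2.imwrite(f"pics/{tag}.png",np.hstack(ims))
E
python3 - <<'E'
from h import *
t=status.read_state()["tcp_pos"]
look(0,4,(.641,-.1592),.029,.019,.046,"l4",t[2]+.0015)
E
```

```text
[ 0.6412 -0.1594  0.1155] 0.01896116539330463 [-0.39816412 -0.37296084 -0.3185556 ]
side lid [ 0.6406 -0.1588] 189 0.0012 0.1298
side jar [ 0.6396 -0.1591] 154 0.0009 0.048
scene lid [ 0.6417 -0.1616] 132 0.0013 0.1294
scene jar [ 0.6426 -0.1594] 92 0.0009 0.0478
wrist lid [ 0.6418 -0.1586] 2473 0.0009 0.1296
wrist jar [ 0.6414 -0.1566] 417 0.0007 0.0483
```

View pics/l4.png

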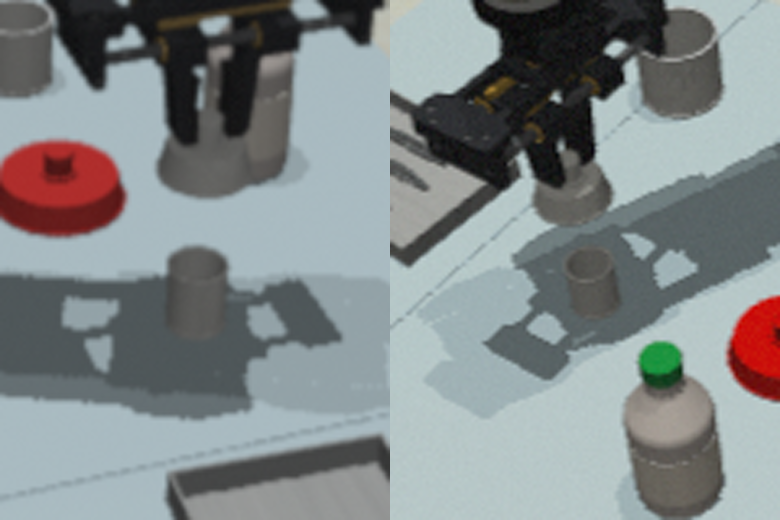

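Lid 4 hangs level over jar 4, aligned within about 1 mm. Lower it.

Emit:
drive_tool(increments=[255, 0, 0.002, -0.03, 0, 255, 0, 0, -0.04, 0, 255, 0, 0, -0.04, 0, 255, 0, 0, -0.03, 0, 255, 0, 0, -0.02, 0, 255, 0, 0, -0.01, 0, 255, 0, 0, -0.008, 0, 255, 0, 0, -0.001, 0, 255, 0, 0, -0.001, 0, 255, 0, 0, -0.001, 0])

```text
time_s: 8.75
tcp_pos: [0.6418, -0.1589, 0.0258]
eef_rot: [[-0.0, 1.0, 0.002], [1.0, 0.0, -0.001], [-0.001, 0.002, -1.0]]
force: [-2.9, 1.2, 10.3]
gripper_width: 0.0189
gripper_force: 25.0
```

Emit:
drive_tool(increments=[255, 0, 0, 0.001, 0, 110, 0, 0, 0, 0, 110, 0, 0, 0, 0, 110, 0, 0, 0, 0, 110, 0, 0, 0, 0, 110, 0, 0, 0, 0, 110, 0, 0, 0.02, 0, 110, 0, 0, 0.05, 0, 110, 0, 0, 0.07, 0, 110, 0, 0, 0.06, 0])

```text
time_s: 9.75
tcp_pos: [0.6412, -0.1586, 0.1269]
eef_rot: [[0.0, 1.0, 0.001], [1.0, -0.0, -0.001], [-0.001, 0.001, -1.0]]
force: [1.2, -0.0, 0.6]
gripper_width: 0.0496
gripper_force: 0.0
```

```bash
cat >> h.py <<'E'
def seat(c,R,ztop,tag):
    "level/height of lid flat top and knob"
    ims=[]
    for n in("side","scene","wrist"):
        P=eyes.camera_params(n);p,d=eyes.capture(n);X=cloud(n,d,P)
        r=np.hypot(X[:,0]-c[0],X[:,1]-c[1]); k=(r<.03)&(abs(X[:,2]-ztop-.009)<.013)
        kn=X[(r<.012)&(abs(X[:,2]-ztop-.018)<.005)]
        m=(r>.016)&(r<R-.006)&(abs(X[:,2]-ztop)<.006); Q=X[m]
        if len(Q)>20:
            A=np.c_[Q[:,:2]-c,np.ones(len(Q))]; s=np.linalg.lstsq(A,Q[:,2],rcond=None)[0]
            print(n,len(Q),"top z",s[2].round(4),"slope",s[:2].round(3),"knobtop",kn.mean(0).round(4))
        print(n,"edge",*rim(X,c,R-.0015,ztop-.015,.004,.004))
        V=np.array(P["view"]); q=V[:3,:3]@np.array([*c,ztop])+V[:3,3]
        u,v=int(P["fx"]*q[0]/q[2]+P["cx"]),int(P["fy"]*q[1]/q[2]+P["cy"])
        if n!="wrist":
            u=min(max(u,60),580);v=min(max(v,80),400);ims.append(cv2.resize(p[v-80:v+80,u-60:u+60],(390,520),interpolation=2))
    cv2.imwrite(f"pics/{tag}.png",np.hstack(ims)); print(status.read_state()["tcp_pos"])
E
python3 -c "
from h import *
seat((.6415,-.159),.029,.0485,'s4')"
```

```text
side 115 top z 0.0487 slope [-0.003  0.03 ] knobtop [ 0.6398 -0.1616  0.0666]
side edge [ 0.6411 -0.1588] 117 0.0012 0.0372
scene 88 top z 0.0482 slope [-0.017 -0.052] knobtop [ 0.6435 -0.1597  0.0654]
scene edge [ 0.6421 -0.1609] 71 0.0011 0.0374
wrist 1961 top z 0.0495 slope [0.001 0.   ] knobtop [ 0.6421 -0.1568  0.0671]
wrist edge [ 0.6421 -0.1576] 787 0.0008 0.0372
[ 0.64191028 -0.15885172  0.12712879]
```

View pics/s4.png

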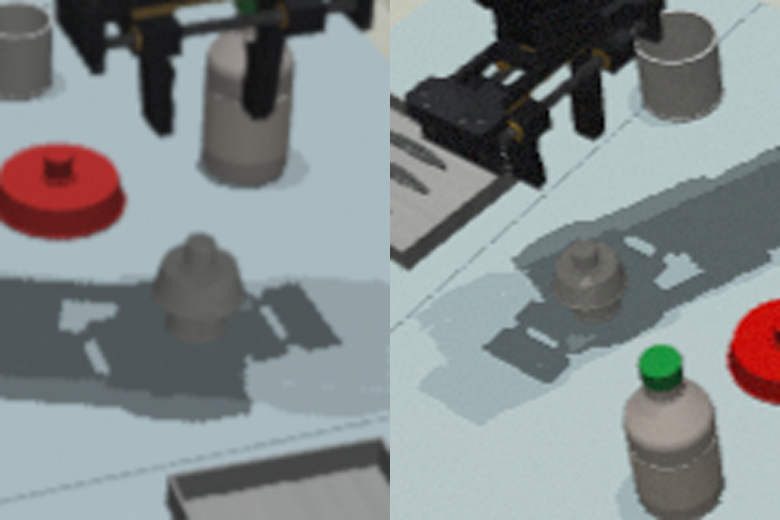

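Lid 4 is seated level: top at 0.049 m, wrist slope about 0. Next is lid 3.

Emit:
drive_tool(increments=[110, -0.03, 0.028, 0, 0, 110, -0.055, 0.052, 0, 0, 110, -0.06, 0.057, 0, 0, 110, -0.06, 0.057, 0, 0, 110, -0.06, 0.057, 0, 0, 110, -0.06, 0.057, 0, 0, 110, -0.045, 0.043, -0.01, 0, 110, -0.026, 0.025, -0.02, 0, 110, 0, 0, -0.02, 0, 110, 0, 0, 0, 0])

```text
time_s: 10.9
tcp_pos: [0.4425, 0.0294, 0.0981]
eef_rot: [[-0.0, 1.0, -0.002], [1.0, 0.0, 0.0], [0.0, -0.002, -1.0]]
force: [-0.4, 0.2, 0.6]
gripper_width: 0.0499
gripper_force: 0.0
```

```bash
python3 -c "
from h import *
seat((.4435,.0295),.038,.0663,'s3')"
```

```text
side 241 top z 0.0661 slope [-0.009  0.018] knobtop [0.4424 0.0272 0.083 ]
side edge [0.4428 0.0299] 137 0.0014 0.0553
scene 227 top z 0.0652 slope [-0.005 -0.017] knobtop [0.4462 0.0284 0.0829]
scene edge [0.4439 0.0269] 86 0.001 0.0548
wrist 7952 top z 0.0665 slope [ 0.001 -0.   ] knobtop [0.4441 0.0316 0.0841]
wrist edge [0.4441 0.0304] 1184 0.0007 0.0551
[0.44372956 0.028811   0.09943274]
```

Emit:
drive_tool(increments=[110, 0, 0.001, -0.04, 0, 110, 0, 0, -0.04, 0, 110, 0, 0, -0.024, 0, 110, 0, 0, -0.01, 0, 255, 0, 0, 0, 0, 255, 0, 0, 0, 0, 255, 0, 0, 0, 0, 255, 0, 0, 0, 0, 255, 0, 0, 0, 0, 255, 0, 0, 0, 0])

```text
time_s: 12.05
tcp_pos: [0.4432, 0.0299, 0.0427]
eef_rot: [[0.0, 1.0, 0.001], [1.0, -0.0, -0.0], [-0.0, 0.001, -1.0]]
force: [-0.5, 0.0, 1.5]
gripper_width: 0.0192
gripper_force: 25.0
```

Emit:
drive_tool(increments=[255, 0, 0, 0.01, 0, 255, 0, 0, 0.03, 0, 255, 0, 0, 0.05, 0, 255, 0, 0, 0.05, 0, 255, 0, 0, 0.02, 0, 255, 0.02, 0.015, 0, 0, 255, 0.05, 0.037, 0, 0, 255, 0.06, 0.045, 0, 0, 255, 0.06, 0.045, 0, 0, 255, 0.06, 0.045, 0, 0])

```text
time_s: 13.05
tcp_pos: [0.5689, 0.1252, 0.1205]
eef_rot: [[-0.0, 1.0, -0.002], [1.0, 0.0, 0.0], [0.0, -0.002, -1.0]]
force: [0.5, -1.4, -0.8]
gripper_width: 0.019
gripper_force: 25.0
```

Emit:
drive_tool(increments=[255, 0.06, 0.045, 0, 0, 255, 0.035, 0.026, 0, 0, 255, 0.013, 0.01, 0, 0, 255, 0, 0, 0, 0, 255, 0, 0, -0.02, 0, 255, 0, 0, -0.02, 0, 255, 0, 0, 0, 0, 255, 0, 0, 0, 0, 255, 0, 0, 0, 0, 255, 0, 0, 0, 0])

```text
time_s: 14.05
tcp_pos: [0.6221, 0.1639, 0.1029]
eef_rot: [[0.0, 1.0, 0.001], [1.0, -0.0, 0.0], [0.0, 0.001, -1.0]]
force: [0.5, 0.6, 0.9]
gripper_width: 0.0189
gripper_force: 25.0
```

```bash
python3 - <<'E'
from h import *
t=status.read_state()["tcp_pos"]
look(0,3,(.622,.1636),.038,.028,.056,"l3",t[2]+.0017)
E
```

```text
[0.6221 0.1639 0.1029] 0.01893741674506398 [0.53443474 0.63014976 0.88645829]
side lid [0.6216 0.1636] 176 0.0018 0.1172
side jar [0.6208 0.1637] 160 0.0015 0.0591
scene lid [0.6225 0.1609] 176 0.0011 0.1173
scene jar [0.6234 0.1633] 82 0.0009 0.0581
wrist lid [0.6227 0.1644] 3034 0.0009 0.1173
wrist jar [0.6225 0.1668] 225 0.0004 0.0582
```

Emit:
drive_tool(increments=[255, 0, 0.002, -0.03, 0, 255, 0, 0, -0.04, 0, 255, 0, 0, -0.03, 0, 255, 0, 0, -0.02, 0, 255, 0, 0, -0.008, 0, 255, 0, 0, -0.002, 0, 255, 0, 0, -0.001, 0, 255, 0, 0, -0.001, 0, 255, 0, 0, -0.001, 0, 255, 0, 0, -0.001, 0])

```text
time_s: 15.2
tcp_pos: [0.6222, 0.165, 0.036]
eef_rot: [[-0.0, 1.0, 0.001], [1.0, 0.0, 0.0], [0.0, 0.001, -1.0]]
force: [-2.1, -0.8, 5.0]
gripper_width: 0.019
gripper_force: 25.0
```

Emit:
drive_tool(increments=[255, 0, 0, 0, 0, 110, 0, 0, 0, 0, 110, 0, 0, 0, 0, 110, 0, 0, 0, 0, 110, 0, 0, 0, 0, 110, 0, 0, 0, 0, 110, 0, 0, 0.02, 0, 110, 0, 0, 0.05, 0, 110, 0, 0, 0.06, 0, 110, 0, 0, 0.04, 0])

```text
time_s: 16.2
tcp_pos: [0.6226, 0.1651, 0.1234]
eef_rot: [[-0.0, 1.0, 0.003], [1.0, 0.0, 0.0], [0.0, 0.003, -1.0]]
force: [-0.3, 0.5, 0.1]
gripper_width: 0.0502
gripper_force: 0.0
```

```bash
python3 -c "
from h import *
seat((.6222,.1645),.038,.0585,'s3b')"
```

```text
side 183 top z 0.059 slope [-0.001  0.014] knobtop [0.6214 0.1614 0.0756]
side edge [0.6217 0.165 ] 116 0.0017 0.047
scene 359 top z 0.0581 slope [-0.007 -0.008] knobtop [0.6245 0.1633 0.0756]
scene edge [0.6227 0.162 ] 112 0.001 0.0471
wrist 6214 top z 0.0596 slope [ 0.001 -0.   ] knobtop [0.6228 0.1666 0.0772]
wrist edge [0.6228 0.1658] 1070 0.0008 0.0472
[0.62252    0.16507083 0.1216874 ]
```

Emit:
drive_tool(increments=[110, -0.03, -0.023, 0, 0, 110, -0.055, -0.042, 0, 0, 110, -0.06, -0.045, 0, 0, 110, -0.06, -0.045, 0, 0, 110, -0.06, -0.045, 0, 0, 110, -0.055, -0.042, 0, 0, 110, -0.027, -0.02, -0.01, 0, 110, -0.01, -0.008, -0.03, 0, 110, 0, 0, -0.04, 0, 110, 0, 0, 0, 0])

```text
time_s: 17.35
tcp_pos: [0.4414, 0.0302, 0.0779]
eef_rot: [[0.001, 1.0, -0.006], [1.0, -0.0, 0.001], [0.001, -0.006, -1.0]]
force: [-0.4, 0.1, -0.1]
gripper_width: 0.0501
gripper_force: 0.0
```

```bash
python3 -c "
from h import *
seat((.444,.030),.047,.0443,'s2')"
```

```text
side 459 top z 0.0443 slope [0.001 0.01 ] knobtop [0.4419 0.0272 0.0614]
side edge [0.4433 0.0299] 159 0.0014 0.033
scene 437 top z 0.0432 slope [-0.    -0.006] knobtop [0.4467 0.0291 0.0617]
scene edge [0.4443 0.0276] 116 0.0012 0.0333
wrist 14477 top z 0.0447 slope [ 0.001 -0.   ] knobtop [0.4444 0.032  0.0623]
wrist edge [0.4444 0.0309] 1391 0.0008 0.0331
[0.44360872 0.03008558 0.08062519]
```

Emit:
drive_tool(increments=[110, 0, 0, -0.04, 0, 110, 0, 0, -0.04, 0, 110, 0, 0, -0.03, 0, 110, 0, 0, -0.011, 0, 255, 0, 0, 0, 0, 255, 0, 0, 0, 0, 255, 0, 0, 0, 0, 255, 0, 0, 0, 0, 255, 0, 0, 0, 0, 255, 0, 0, 0, 0])

```text
time_s: 18.5
tcp_pos: [0.4438, 0.0299, 0.0202]
eef_rot: [[0.0, 1.0, 0.001], [1.0, -0.0, -0.0], [-0.0, 0.001, -1.0]]
force: [0.7, -0.0, 2.4]
gripper_width: 0.0191
gripper_force: 25.0
```

Emit:
drive_tool(increments=[255, 0, 0, 0.01, 0, 255, 0, 0, 0.04, 0, 255, 0, 0, 0.06, 0, 255, 0, 0, 0.06, 0, 255, 0, 0, 0.03, 0, 255, -0.004, -0.03, 0, 0, 255, -0.01, -0.06, 0, 0, 255, -0.01, -0.07, 0, 0, 255, -0.01, -0.07, 0, 0, 255, -0.01, -0.07, 0, 0])

```text
time_s: 19.5
tcp_pos: [0.4209, -0.1212, 0.1202]
eef_rot: [[-0.0, 1.0, -0.0], [1.0, 0.0, 0.0], [0.0, -0.0, -1.0]]
force: [0.7, 0.2, -0.6]
gripper_width: 0.0192
gripper_force: 25.0
```

Emit:
drive_tool(increments=[255, -0.01, -0.07, 0, 0, 255, -0.01, -0.07, 0, 0, 255, -0.01, -0.07, 0, 0, 255, -0.01, -0.05, 0, 0, 255, 0, -0.017, 0, 0, 255, 0, 0, -0.01, 0, 255, 0, 0, -0.01, 0, 255, 0, 0, 0, 0, 255, 0, 0, 0, 0, 255, 0, 0, 0, 0])

```text
time_s: 20.5
tcp_pos: [0.4017, -0.258, 0.1101]
eef_rot: [[-0.001, 1.0, 0.0], [1.0, 0.001, -0.0], [-0.0, 0.0, -1.0]]
force: [0.1, 0.0, -0.7]
gripper_width: 0.0192
gripper_force: 25.0
```

```bash
python3 - <<'E'
from h import *
t=status.read_state()["tcp_pos"]
look(0,3,(.4016,-.2586),.047,.037,.068,"l2",t[2]+.0021)
E
```

```text
[ 0.4017 -0.258   0.1101] 0.019191385679345505 [ 0.05130321  0.0320765  -0.65052006]
side lid [ 0.4013 -0.2576] 403 0.0011 0.1249
side jar [ 0.4002 -0.2587] 241 0.0009 0.0703
scene lid [ 0.4019 -0.2608] 149 0.0013 0.125
scene jar [ 0.4033 -0.2586] 96 0.0011 0.0702
wrist lid [ 0.4023 -0.2573] 3314 0.001 0.1249
wrist jar -
  return _methods._mean(a, axis=axis, dtype=dtype,
  ret = ret.dtype.type(ret / rcount)
```

Emit:
drive_tool(increments=[255, 0, 0, -0.03, 0, 255, 0, 0, -0.04, 0, 255, 0, 0, -0.03, 0, 255, 0, 0, -0.015, 0, 255, 0, 0, -0.006, 0, 255, 0, 0, -0.002, 0, 255, 0, 0, -0.001, 0, 255, 0, 0, -0.001, 0, 255, 0, 0, -0.001, 0, 255, 0, 0, -0.001, 0])

```text
time_s: 21.65
tcp_pos: [0.4017, -0.2587, 0.0473]
eef_rot: [[-0.0, 1.0, 0.001], [1.0, 0.0, -0.001], [-0.001, 0.001, -1.0]]
force: [-4.0, 3.2, 13.5]
gripper_width: 0.0189
gripper_force: 25.0
```

Emit:
drive_tool(increments=[255, 0, 0, 0.001, 0, 110, 0, 0, 0, 0, 110, 0, 0, 0, 0, 110, 0, 0, 0, 0, 110, 0, 0, 0, 0, 110, 0, 0, 0, 0, 110, 0, 0, 0.02, 0, 110, 0, 0, 0.05, 0, 110, 0, 0, 0.06, 0, 110, 0, 0, 0.03, 0])

```text
time_s: 22.65
tcp_pos: [0.4021, -0.2591, 0.1298]
eef_rot: [[-0.0, 1.0, 0.002], [1.0, 0.0, -0.002], [-0.002, 0.002, -1.0]]
force: [0.7, 0.0, 0.2]
gripper_width: 0.05
gripper_force: 0.0
```

```bash
python3 -c "
from h import *
seat((.4017,-.2586),.047,.0705,'s2b')"
```

```text
side 870 top z 0.0711 slope [-0.004 -0.001] knobtop [ 0.4002 -0.2613  0.088 ]
side edge [ 0.4011 -0.2588] 269 0.0011 0.0594
scene 331 top z 0.0703 slope [-0.008 -0.011] knobtop [ 0.4041 -0.2592  0.088 ]
scene edge [ 0.403  -0.2612] 88 0.0016 0.059
wrist 12245 top z 0.0716 slope [ 0.    -0.001] knobtop [ 0.4023 -0.2567  0.0891]
wrist edge [ 0.4023 -0.2574] 1284 0.0008 0.0592
[ 0.40175848 -0.25874166  0.12771339]
```

Emit:
drive_tool(increments=[110, 0.004, 0.03, 0, 0, 110, 0.01, 0.06, 0, 0, 110, 0.012, 0.08, 0, 0, 110, 0.012, 0.08, 0, 0, 110, 0.012, 0.08, 0, 0, 110, 0.012, 0.08, 0, 0, 110, 0.012, 0.08, -0.02, 0, 110, 0.01, 0.06, -0.04, 0, 110, 0.004, 0.027, -0.05, 0, 110, 0, 0, -0.026, 0])

```text
time_s: 23.8
tcp_pos: [0.4435, 0.0328, 0.0564]
eef_rot: [[-0.003, 1.0, -0.004], [1.0, 0.003, 0.001], [0.001, -0.004, -1.0]]
force: [0.0, -0.5, -0.1]
gripper_width: 0.0501
gripper_force: 0.0
```

```bash
python3 -c "
from h import *
seat((.446,.030),.056,.022,'s1')"
```

```text
side 761 top z 0.0224 slope [-0.001  0.006] knobtop [0.4457 0.0282 0.039 ]
side edge [0.4454 0.029 ] 460 0.0099 0.0106
scene 672 top z 0.0215 slope [-0.    -0.005] knobtop [0.4486 0.0296 0.0391]
scene edge [0.4475 0.0288] 247 0.004 0.0105
wrist 22395 top z 0.0229 slope [ 0.    -0.001] knobtop [0.4469 0.0326 0.0404]
wrist edge [0.447  0.0324] 2451 0.0014 0.0106
[0.44430797 0.0308022  0.0579782 ]
```

Emit:
drive_tool(increments=[110, 0.002, 0, -0.03, 0, 110, 0, 0, -0.04, 0, 110, 0, 0, -0.03, 0, 110, 0, 0, -0.018, 0, 110, 0, 0, -0.003, 0, 255, 0, 0, 0, 0, 255, 0, 0, 0, 0, 255, 0, 0, 0, 0, 255, 0, 0, 0, 0, 255, 0, 0, 0, 0])

```text
time_s: 24.95
tcp_pos: [0.4467, 0.03, -0.0013]
eef_rot: [[0.0, 1.0, 0.001], [1.0, -0.0, -0.0], [-0.0, 0.001, -1.0]]
force: [1.2, -0.2, 1.9]
gripper_width: 0.0193
gripper_force: 25.0
```

Emit:
drive_tool(increments=[255, 0, 0, 0, 0, 255, 0, 0, 0, 0, 255, 0, 0, 0.01, 0, 255, 0, 0, 0.04, 0, 255, 0, 0, 0.06, 0, 255, 0, 0, 0.07, 0, 255, 0, 0, 0.05, 0, 255, 0, 0, 0.02, 0, 255, 0, 0, 0, 0, 255, 0, 0, 0, 0])

```text
time_s: 25.95
tcp_pos: [0.4458, 0.0301, 0.1222]
eef_rot: [[0.0, 1.0, -0.002], [1.0, -0.0, 0.0], [0.0, -0.002, -1.0]]
force: [0.3, 0.3, -2.3]
gripper_width: 0.0189
gripper_force: 25.0
```

Emit:
drive_tool(increments=[255, -0.004, 0.025, 0, 0, 255, -0.01, 0.06, 0, 0, 255, -0.01, 0.07, 0, 0, 255, -0.01, 0.07, 0, 0, 255, -0.01, 0.07, 0, 0, 255, -0.01, 0.06, 0, 0, 255, -0.008, 0.04, 0, 0, 255, 0, 0.015, 0, 0, 255, 0, 0, 0, 0, 255, 0, 0, 0, 0])

```text
time_s: 26.95
tcp_pos: [0.4154, 0.2345, 0.123]
eef_rot: [[0.0, 1.0, -0.001], [1.0, -0.0, -0.0], [-0.0, -0.001, -1.0]]
force: [0.6, 0.3, -2.1]
gripper_width: 0.0188
gripper_force: 25.0
```

```bash
python3 - <<'E' 2>/dev/null
from h import *
t=status.read_state()["tcp_pos"]
look(0,3,(.4156,.2353),.056,.046,.080,"l1",t[2]+.0015)
E
```

```text
[0.4154 0.2345 0.123 ] 0.01879152468032046 [ 0.5908538   0.28708152 -2.05887917]
side lid [0.415  0.2353] 258 0.0018 0.1373
side jar [0.4142 0.2356] 219 0.0012 0.0824
scene lid [0.4158 0.2321] 258 0.0013 0.1372
scene jar [0.4168 0.2349] 117 0.0008 0.0816
wrist lid [0.4163 0.2358] 3303 0.0009 0.1372
wrist jar -
```

View pics/l1.png

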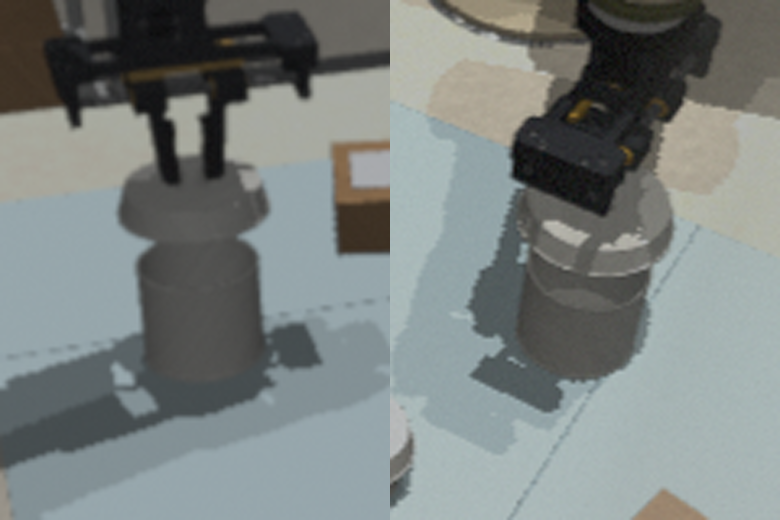

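Lid 1 hangs level over jar 1, about 1 mm off in y. Lower it with that correction.

Emit:
drive_tool(increments=[255, 0, 0.002, -0.03, 0, 255, 0, 0, -0.04, 0, 255, 0, 0, -0.03, 0, 255, 0, 0, -0.015, 0, 255, 0, 0, -0.006, 0, 255, 0, 0, -0.002, 0, 255, 0, 0, -0.001, 0, 255, 0, 0, -0.001, 0, 255, 0, 0, -0.001, 0, 255, 0, 0, -0.001, 0])

```text
time_s: 28.1
tcp_pos: [0.4156, 0.236, 0.0601]
eef_rot: [[-0.0, 1.0, 0.0], [1.0, 0.0, 0.0], [0.0, 0.0, -1.0]]
force: [0.3, 0.8, -1.1]
gripper_width: 0.0187
gripper_force: 25.0
```

Emit:
drive_tool(increments=[255, 0, 0, -0.001, 0, 255, 0, 0, -0.001, 0, 255, 0, 0, 0, 0, 255, 0, 0, 0, 0, 255, 0, 0, 0, 0, 255, 0, 0, 0, 0, 255, 0, 0, 0, 0, 255, 0, 0, 0, 0, 255, 0, 0, 0, 0, 255, 0, 0, 0, 0])

```text
time_s: 29.1
tcp_pos: [0.4156, 0.236, 0.0594]
eef_rot: [[-0.0, 1.0, 0.0], [1.0, 0.0, 0.0], [0.0, 0.0, -1.0]]
force: [-2.6, -1.0, 6.0]
gripper_width: 0.0188
gripper_force: 25.0
```

Contact. Release and rise.

Emit:
drive_tool(increments=[255, 0, 0, 0, 0, 110, 0, 0, 0, 0, 110, 0, 0, 0, 0, 110, 0, 0, 0, 0, 110, 0, 0, 0, 0, 110, 0, 0, 0, 0, 110, 0, 0, 0.02, 0, 110, 0, 0, 0.05, 0, 110, 0, 0, 0.06, 0, 110, 0, 0, 0.05, 0])

```text
time_s: 30.1
tcp_pos: [0.4157, 0.2361, 0.1511]
eef_rot: [[-0.0, 1.0, 0.001], [1.0, 0.0, 0.0], [0.0, 0.001, -1.0]]
force: [-0.0, -0.1, 0.0]
gripper_width: 0.0503
gripper_force: 0.0
```

Emit:
drive_tool(increments=[110, 0, 0, 0.05, 0, 110, 0, 0, 0.05, 0, 110, 0, 0, 0.05, 0, 110, 0, 0, 0, 0, 110, 0, 0, 0, 0, 110, 0, 0, 0, 0, 110, 0, 0, 0, 0, 110, 0, 0, 0, 0, 110, 0, 0, 0, 0, 110, 0, 0, 0, 0])

```text
time_s: 31.1
tcp_pos: [0.4155, 0.236, 0.2237]
eef_rot: [[0.0, 1.0, -0.0], [1.0, -0.0, -0.0], [-0.0, -0.0, -1.0]]
force: [-0.3, -0.5, -0.2]
gripper_width: 0.0502
gripper_force: 0.0
```

```bash
python3 -c "
from h import *
seat((.4156,.2355),.056,.0825,'s1b')
for n in ('scene','side'): cv2.imwrite(f'pics/end_{n}.png',eyes.capture(n)[0])
a=cv2.imread('pics/end_scene.png')[110:380,190:500];cv2.imwrite('pics/end.png',cv2.resize(a,(688,600),interpolation=2))"
```

```text
side 534 top z 0.0831 slope [-0.001  0.015] knobtop [0.4141 0.2328 0.0998]
side edge [0.4149 0.2365] 165 0.002 0.0714
scene 848 top z 0.082 slope [-0.001 -0.006] knobtop [0.4179 0.2353 0.0993]
scene edge [0.4159 0.2341] 152 0.001 0.0714
wrist 11194 top z 0.0836 slope [ 0.    -0.001] knobtop [0.4161 0.238  0.1012]
wrist edge [0.4162 0.2375] 858 0.0008 0.0713
[0.41549929 0.23598978 0.22390129]
```

View pics/end.png

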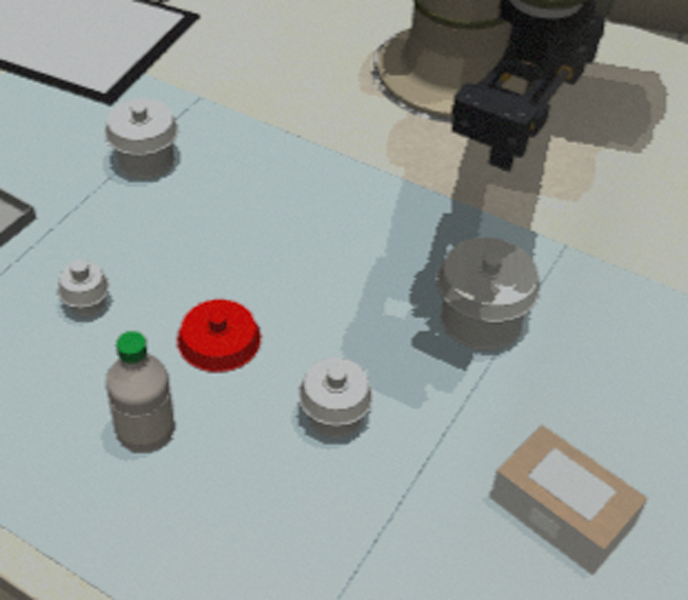

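View pics/end_side.png

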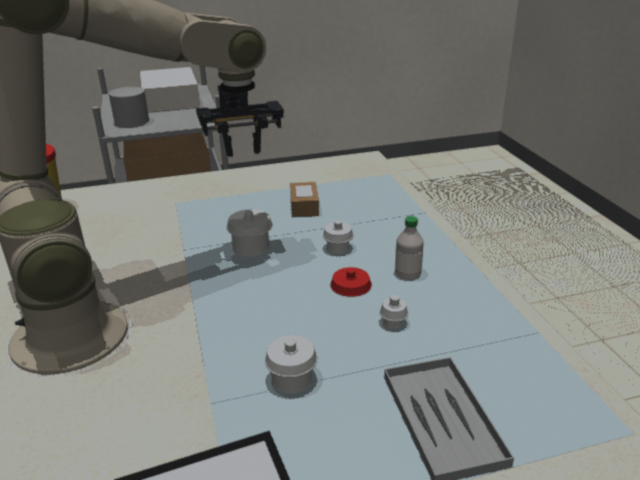

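All four jars are closed and level, at side view (250,235), (290,360), (338,237) and (394,311). The red lid, bottle and carton have not moved, and the arm is clear.

```bash
python3 -c "
from bench import job
print(job.hand_in())"
```

```text
the job is handed in; nothing more can be done
None
```

All four jars are closed with their own lids, level and fully down, with the red lid, bottle and carton untouched; the job is handed in, at about 31 s of the 109 s allowed.

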